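# Eject the coin drawer and catch it with the other finger

### The job

Press the coin verifier's orange eject key with one finger while your other finger waits in front of the drawer's upright blue finger plate, and keep the key down until the sprung drawer has been stopped by that finger less than half way out. Then draw that finger back slowly, so that the drawer follows it gently out to its full stop and the coin capsule lying loose in it stays in its seat. Do not pinch or pull the drawer, touch the capsule or disturb anything else on the counter, and leave the key up and the drawer fully open.

Things in the scene. Friction and masses are not known exactly. Their poses are not given: they have to be found in the camera images.
- verifier: low white instrument fixed to the counter, 156 (y) x 190 (x) mm: front deck 30 mm high and 90 mm deep, then a housing 56 mm high with a tilted display up to 90 mm high, from 120 mm behind the front. Origin on the counter under the middle of the closed drawer's front face. x points from the drawer into the instrument, away from the user, z up; the drawer comes out along -x
- key_top (a point): middle of the top of the orange eject key, 24 mm (x) by 36 mm (y), on the deck 30 mm behind the closed drawer's front face; 39 mm above the counter when up, 32 mm when fully down (2 mm above the deck). Moves with the key. A spring: about 2 N to start it, 4.6 N fully down
- eject_key (a joint): how far the key is pressed, m: 0 up, 0.007 fully down. It unlatches the drawer at about 0.0045 and springs back up when let go
- finger_plate (a point): point on the front face of the drawer's upright blue finger plate, mid-width, 40 mm above the counter. The plate is 50 mm wide (y), 6 mm thick (x) and stands 22 mm above the deck, its top edge 52 mm above the counter, in front of the eject key; it is part of the drawer and moves with it
- drawer (a joint): how far the drawer is out, m: 0 shut and latched, 0.090 at its full stop. Once unlatched a spring drives it out with 4 N at first, 2.2 N fully out; left free it flies to the stop at over 0.4 m/s in about 0.3 s. A finger in front of its plate stops it, and it follows that finger out; it does not go back by itself
- coin_seat (a point): middle of the floor of the round seat in the drawer, 46 mm across and 5 mm deep, 34 mm behind the drawer's front face, 12 mm above the counter; under the deck until the drawer is open
- coin_capsule: gold coin in a clear acrylic capsule, 44 mm across and 8 mm thick, lying loose in the drawer's seat. Origin at the centre of its underside, z up. Its top is 20 mm above the counter, below the deck; hidden until the drawer is open. Not to be touched
- silver_capsule: bystander: a silver coin in a clear capsule, 44 mm across, 8 mm thick, lying on the counter near the verifier; origin at the centre of its underside
- loupe: bystander: folded steel loupe, about 48 by 32 by 14 mm, near the verifier; origin on its underside
- opera_glass: bystander: ivory-white and brass opera glass standing on its front lenses, 110 (y) by 48 by 74 mm high, near the verifier; origin at the centre of its underside
- jade_horse: bystander: green jade horse on a plinth, 70 (x) by 30 by 69 mm high, near the verifier; origin at the centre of its underside
- jewellery_chest: bystander: rosewood chest, 158 (x) by 238 by 104 mm high, at the left side of the counter in front of the gate; origin at the centre of its underside
- deposit_box: bystander: dented grey steel deposit box, 530 (x) by 129 by 122 mm high, along the right side; origin at the centre of its underside
- gate (a joint): bystander: low brass gate, 200 mm high, along the left side of the counter; rad, 0 closed, held shut by its spring hinge
Things that resemble listed ones, but are neither listed nor needed, are in the scene too. Of the things that look like the verifier, the middle-sized one is meant.

How it is judged:
By the outcome, as a careful person would: the job done as asked, in the order asked, and still so for the second after the job is handed in, with the robot touching nothing.
It also fails if it takes over 35 s, if anything falls off the work surface, if the arm or the gripper's body presses on something with over 40 N, if the wrist force passes 120 N, or if a joint passes its speed limit or range.

### The arm

A 6-joint arm with a two-finger parallel gripper is mounted at the origin on the work surface. World frame = base frame: x ahead of the robot, y to its left, z up, the work surface at z = 0. Lengths are in m, angles in rad, forces in N, time in s.
With the tool pointing down it reaches from about 0.275 to 1 m from the base axis. Payload 8.4 kg.
Tool frame: the origin (TCP) lies on the centre line of the jaws, within the pads' length; the fingertips stand 17 mm ahead of it and the grasp point (between the pads) lies 2 mm behind it (bot.tcp_to_tips is the z of the fingertips in the tool frame, in m); z points along the fingers, y is the line along which they close (so a half turn about z gives the same grasp; the last joint's range is limited). The gripper opens to 85 mm and grips with 20 to 120 N. Pads are 22 mm wide; open, the fingers measure 114 mm over their backs; the gripper's body (76 mm by 85 mm) begins 54 mm behind the grasp point. The pads swing forward as they close: fully open they stand 13 mm farther back than shut.
Start: joints at [-1.226, 0.353, 1.633, -0, 1.155, -0.002], TCP at [0.212, -0.588, 0.219] pointing down, gripper open.
Joint ranges: [-2.63, 2.63], [-0.92, 2.1], [0.06, 2.66], [-1.3, 4.44], [0, 2.69], [-3.02, 3.02]. Speed limits (rad/s): [2.22, 2.22, 2.79, 3.14, 3.14, 3.14].

### API

Orientations are given as a unit quaternion [x, y, z, w].
In Python, from workcell import bot, hand, kinematics, get_obs, vision, hand_in gives the robot as it stands. The module is installed in compiled form; this text tells all that it offers. Calls block until the motion is done:
- bot.reach(position, orientation): joint-space move of the TCP to a pose.
- bot.servo_line(position, ori=None, velocity=0.15): straight line of the TCP; ori=None keeps the orientation; velocity is the mean speed in m/s.
- bot.goto_joints(angles): joint-space move.
- hand.move_gripper(opening, strength=None): finger opening in m; strength is the grip in N (None keeps the last); returns when the fingers have stopped.
- bot.dwell(seconds).
- kinematics.solve_ik(position, orientation): joint angles nearest the present ones, or None.
- get_obs(): the state.
- vision.read_camera(name): name is "scene" or "top" or "wrist"; returns a dict with "frame" (480x640x3 uint8, red, green, blue), "intrinsics" (3x3 intrinsics, pixels), "view" (4x4, takes a point from world to camera coordinates). Camera axes: x right, y down, z forward; pixel columns grow to the right and rows downward; lengths in m; the calibration is good to about 2 mm. A picture is of the moment at which its call begins. There is no depth.
A pose or a line that the arm cannot do raises bot.IKError and nothing moves.
- hand_in(): hands the job in; it is judged then, once.
The state is a dict: "time_s": time; "joint_pos": joint angles; "joint_vel": joint speeds; "joint_efforts": joint torques, N m; "position": TCP position; "orientation": TCP orientation; "wrist_force": force on the tool from outside, world axes, zero at the start; "ft_torque": the same for the moment, N m; "gripper_width": finger opening in m; "grip_force": force on a finger pad.
Only numpy, scipy, OpenCV 4.12 (cv2) and the standard library are available. Lean on these libraries where they do the work, as an engineer would, in place of code of your own. Each camera call takes 0.05 s, during which the arm holds its last target. There are 200 camera calls.

## Working session

There is one attempt and no reset: what is moved stays moved. The work goes in short steps, each a Python script; the robot and the scene stay as the last script left them, time stands still between calls to the robot, and variables do not carry over. Pictures are saved under pics/ and viewed, at most 10 in all, crops included, and the job is handed in when it is done.

```bash
mkdir -p pics; ls; python3 - <<'E'
from workcell import bot,vision,get_obs
import cv2,numpy as np
for n in("top","scene"):
    c=vision.read_camera(n); cv2.imwrite(f"pics/{n}0.png",c["frame"][:,:,::-1]); np.savez(f"pics/{n}0.npz",**c)
    print(n,c["intrinsics"].round(1).tolist(),c["view"].round(4).tolist())
o=get_obs();print(o["time_s"],o["orientation"],bot.tcp_to_tips,o["gripper_width"])
E
```

```text
pics
top [[612.6, 0.0, 307.0], [0.0, 612.6, 246.4], [0.0, 0.0, 1.0]] [[0.0191, -0.9998, -0.0071, 0.0189], [-0.9927, -0.0181, -0.1189, 0.4671], [0.1188, 0.0094, -0.9929, 1.7447], [0.0, 0.0, 0.0, 1.0]]
scene [[433.7, 0.0, 310.8], [0.0, 433.7, 240.3], [0.0, 0.0, 1.0]] [[0.7441, 0.668, 0.009, -0.3402], [0.4652, -0.5085, -0.7246, -0.1629], [-0.4794, 0.5433, -0.6892, 1.4127], [0.0, 0.0, 0.0, 1.0]]
0.1 [ 9.85001646e-01  1.72543732e-01 -1.09038839e-04 -6.36932046e-04] 0.017 0.08525330775620343
```

View pics/top0.png

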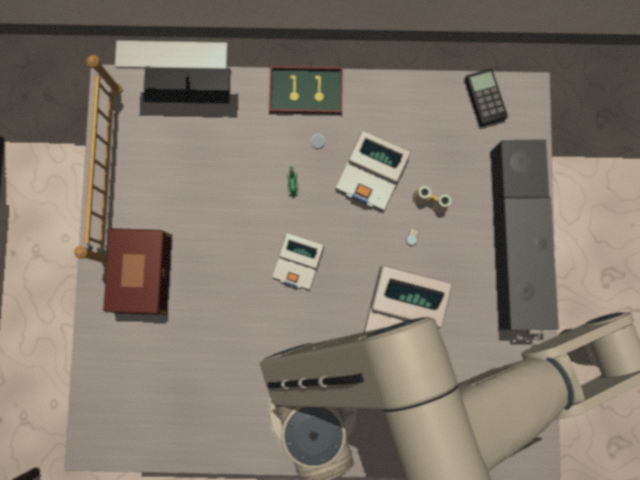

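View pics/scene0.png

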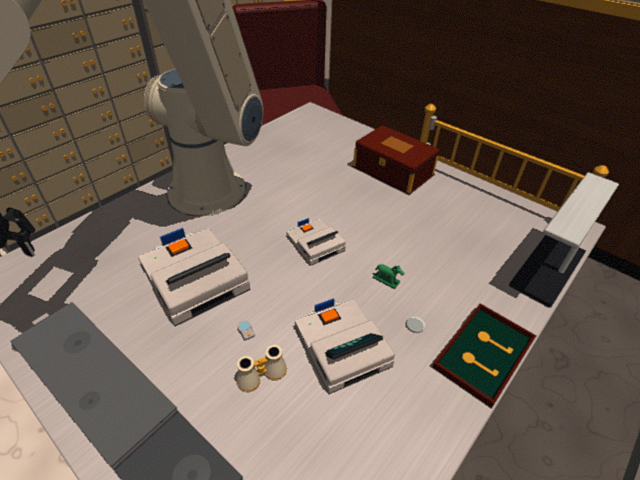

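The target is the middle-sized verifier, at about (372,170) in the top image and (345,340) in the scene image. Its orange key is at (363,190) in top and (330,316) in scene. Next I triangulate roughly and move the wrist camera over it.

```bash
cat > h.py <<'E'
import numpy as np,cv2
def ray(c,u,v):
    R=c["view"][:3,:3];t=c["view"][:3,3]
    d=R.T@np.linalg.inv(c["intrinsics"])@[u,v,1.]
    return -R.T@t,d
def at_z(c,u,v,z):
    o,d=ray(c,u,v);return o+d*(z-o[2])/d[2]
def proj(c,P):
    q=np.atleast_2d(P)@c["view"][:3,:3].T+c["view"][:3,3]
    q=q@c["intrinsics"].T;return q[:,:2]/q[:,2:]
def blobs(f,kind):
    h=cv2.cvtColor(f,cv2.COLOR_RGB2HSV)
    r={"orange":((5,170,120),(16,255,255)),"blue":((105,120,40),(125,255,255))}[kind]
    m=cv2.inRange(h,np.array(r[0]),np.array(r[1]))
    n,l,s,c=cv2.connectedComponentsWithStats(m)
    return [(c[i].round(1).tolist(),int(s[i,4])) for i in range(1,n) if s[i,4]>15],l
E
python3 - <<'E'
from h import *
T=dict(np.load("pics/top0.npz"));S=dict(np.load("pics/scene0.npz"))
for n,c in(("top",T),("scene",S)):
    for k in("orange","blue"):print(n,k,[b for b in blobs(c["frame"],k)[0] ])
for uv in((363,190),):print(at_z(T,*uv,.039))
print(at_z(S,330,316,.039))
for c,p in((T,(340,190)),(T,(385,209)),(T,(365,133)),(T,(409,150))):print(at_z(c,*p,.03 if p[1]>180 else .056))
cv2.imwrite("pics/c1.png",cv2.resize(np.hstack([T["frame"][120:220,320:460],S["frame"][290:390,280:420]]),None,fx=2.8,fy=2.8,interpolation=cv2.INTER_CUBIC)[:,:,::-1])
E
```

```text
top orange []
top blue []
scene orange [([397.0, 144.3], 260), ([306.2, 227.1], 41), ([178.1, 246.0], 174), ([329.3, 315.2], 144)]
scene blue [([302.9, 221.8], 35), ([172.3, 236.2], 195), ([324.2, 304.8], 121)]
[ 0.63333291 -0.13183696  0.039     ]
[ 0.63899038 -0.13653836  0.039     ]
[ 0.6340939  -0.06543542  0.03      ]
[ 0.58011408 -0.19698052  0.03      ]
[ 0.79868946 -0.13486915  0.056     ]
[ 0.7500859  -0.26270521  0.056     ]
```

View pics/c1.png

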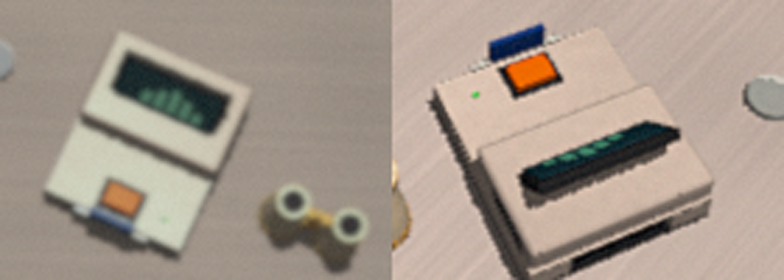

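The top crop shows the key at about (363,190) with the blue plate in front of it, so the yaw is about -22°. I'll move the wrist camera above it.

```bash
cat >> h.py <<'E'
from scipy.spatial.transform import Rotation as Ro
def ori(yaw_y):  # tool down, tool y along heading yaw_y
    y=np.array([np.cos(yaw_y),np.sin(yaw_y),0]);z=np.array([0,0,-1.]);x=np.cross(y,z)
    return Ro.from_matrix(np.c_[x,y,z]).as_quat()
E
python3 - <<'E'
from h import *
from workcell import *
yaw=np.radians(-22.3)
vx=np.array([np.cos(yaw),np.sin(yaw),0])
key=np.array([.635,-.134,0]);P=key-.02*vx+[0,0,.30]
best=None
for a in(yaw,yaw+np.pi):
    q=kinematics.solve_ik(P,ori(a));print(a,q)
    if q is not None and (best is None or abs(q[5])<abs(best[0][5])):best=(q,a)
print(best[1])
hand.move_gripper(.04)
bot.goto_joints(best[0])
c=vision.read_camera("wrist");np.savez("pics/w1.npz",**c);cv2.imwrite("pics/w1.png",c["frame"][:,:,::-1])
o=get_obs();print(o["time_s"],o["position"],bot.tcp_to_tips,o["gripper_width"],o["wrist_force"])
for k in("orange","blue"):print(blobs(c["frame"],k)[0])
E
```

```text
-0.3892084231947355 [-2.04627626e-01  2.96659817e-01  1.53084385e+00 -4.44089210e-16
  1.31408899e+00  1.84580797e-01]
2.752384230395058 [-2.04627626e-01  2.96659817e-01  1.53084385e+00 -4.44089210e-16
  1.31408899e+00 -2.95701186e+00]
-0.3892084231947355
2.8667 [ 0.61622777 -0.12735607  0.29985822] 0.017 0.040244524000244974 [-0.21583     0.63765663 -0.31877563]
[([30.2, 101.9], 503), ([334.2, 193.5], 381), ([37.8, 399.3], 859)]
[([8.8, 104.4], 475), ([309.2, 190.5], 257), ([9.7, 408.9], 967)]
```

View pics/w1.png

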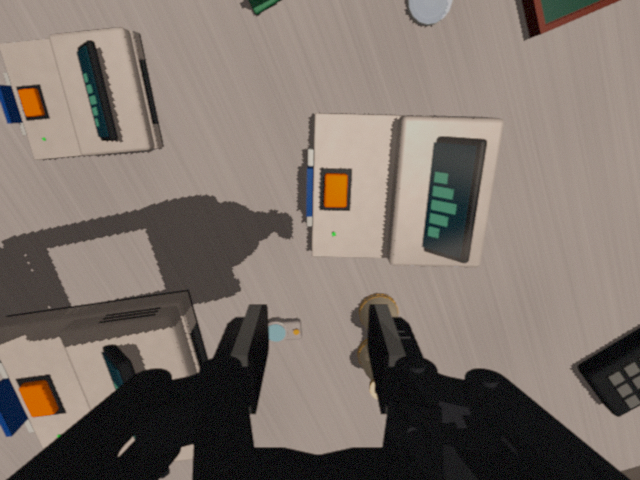

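The wrist view shows the target clearly: key at (336,189), blue plate at (309,190), front deck corners at (314,113) and (312,256). The finger line is along the image columns, parallel to the verifier's x. Now I fit the pose.

```bash
python3 - <<'E'
from h import *
from scipy.optimize import least_squares
W=dict(np.load("pics/w1.npz"));S=dict(np.load("pics/scene0.npz"))
# local points
L=np.array([[.03,0,.039],[0,.078,.03],[0,-.078,.03]])
uv=np.array([[336,189.5],[314,113.5],[312.5,256.5]])
for p,z in zip(uv,(.039,.03,.03)):print(at_z(W,*p,z))
def tr(p,P):
    c,s=np.cos(p[2]),np.sin(p[2]);return P@np.array([[c,s,0],[-s,c,0],[0,0,1]])+[p[0],p[1],0]
r=least_squares(lambda p:(proj(W,tr(p,L))-uv).ravel(),[.607,-.122,-.389])
print(r.x,np.degrees(r.x[2]),r.fun.round(1))
p=r.x
print("scene key",proj(S,tr(p,L[:1])),"plate front/back top",[proj(W,tr(p,np.array([[x,0,.052]]))).round(1).tolist() for x in(-.006,0,.006)])
f=W["frame"]
for row in(180,190,200):print([tuple(map(int,f[row,c])) for c in range(300,326)])
cv2.imwrite("pics/c2.png",cv2.resize(f[100:270,270:430],None,fx=3.5,fy=3.5,interpolation=cv2.INTER_NEAREST)[:,:,::-1])
E
```

```text
[ 0.63536576 -0.13213106  0.039     ]
[ 0.64312261 -0.05281717  0.03      ]
[ 0.58192558 -0.19538232  0.03      ]
[ 0.61088417 -0.12290326 -0.40564415] -23.241697851346526 [ 3.6  1.2 -1.9 -0.9 -1.7 -0. ]
scene key [[330.32031497 315.40488772]] plate front/back top [[[305.2, 192.6]], [[311.0, 192.7]], [[316.9, 192.8]]]
[(67, 62, 56), (78, 70, 68), (69, 65, 61), (70, 65, 59), (71, 64, 56), (74, 67, 67), (68, 73, 88), (59, 77, 118), (50, 82, 132), (45, 80, 134), (42, 76, 132), (40, 72, 127), (55, 71, 108), (120, 110, 109), (175, 159, 144), (196, 180, 165), (199, 181, 167), (199, 182, 169), (195, 179, 165), (177, 161, 149), (124, 112, 104), (69, 67, 61), (55, 53, 51), (47, 40, 45), (97, 48, 33), (160, 71, 0)]
[(75, 69, 63), (76, 68, 65), (73, 63, 59), (72, 66, 60), (77, 67, 65), (68, 65, 66), (64, 74, 96), (52, 77, 119), (45, 76, 128), (42, 79, 131), (36, 72, 128), (37, 71, 124), (64, 71, 104), (133, 118, 113), (182, 164, 151), (199, 181, 166), (201, 184, 170), (200, 185, 170), (195, 179, 167), (166, 150, 138), (108, 95, 88), (61, 59, 54), (45, 46, 46), (55, 33, 33), (114, 51, 2), (167, 78, 0)]
[(72, 67, 64), (72, 68, 62), (76, 69, 63), (75, 65, 63), (72, 64, 60), (69, 66, 73), (62, 72, 104), (40, 69, 120), (40, 75, 129), (40, 78, 129), (36, 75, 128), (32, 69, 121), (82, 81, 106), (156, 139, 128), (189, 173, 158), (198, 182, 167), (199, 182, 169), (199, 183, 169), (193, 177, 163), (157, 140, 127), (92, 82, 76), (49, 45, 49), (36, 31, 36), (74, 32, 22), (142, 60, 0), (181, 88, 0)]
```

View pics/c2.png

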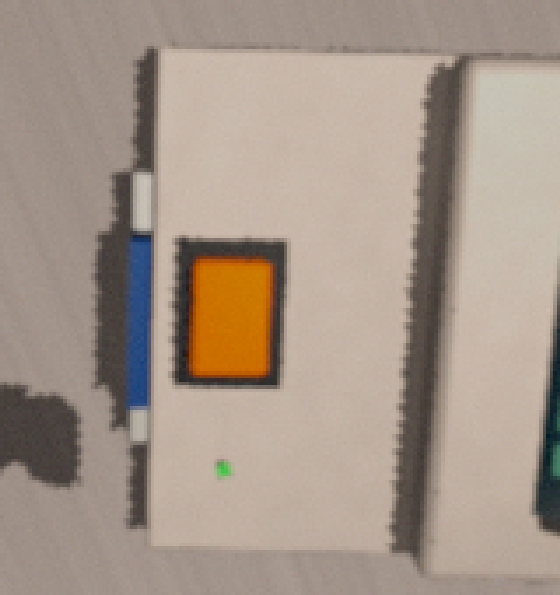

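Pose fit: key at (0.6354, -0.1325), yaw -23.2°, plate front face at x_v of about -1 mm, so the front finger's face goes about 9 mm ahead of it. Next I press the key in force-checked steps.

```bash
cat >> h.py <<'E'
YAW=np.radians(-23.2);VX=np.array([np.cos(YAW),np.sin(YAW),0]);KEY=np.array([.6354,-.1325,0]);ORG=KEY-.03*VX
def tcp(xv,ztip):return ORG+xv*VX+[0,0,ztip+.017]
E
python3 - <<'E'
from h import *
from workcell import *
hand.move_gripper(.034)
q=ori(YAW);xc=.0065
bot.reach(tcp(xc,.10),q); bot.servo_line(tcp(xc,.048),q,.08); bot.dwell(.3)
def F(n=1):
    f=np.mean([get_obs()["wrist_force"] for _ in range(n)],0);return f
f0=F();o=get_obs();print(o["time_s"],o["gripper_width"],bot.tcp_to_tips,f0.round(2),(o["position"]-tcp(xc,.048)).round(4))
z=.048
while z>.0305:
    z-=.001;bot.servo_line(tcp(xc,z),q,.02);bot.dwell(.08)
    d=F()-f0;fx=d@VX;o=get_obs();print(round(z,4),round(o["position"][2]-.017,4),"fz",d[2].round(2),"fx",fx.round(2),round(o["time_s"],2))
    if fx<-1.8 or d[2]>9:break
bot.dwell(.3);d=F()-f0;print(d.round(2),d@VX,get_obs()["time_s"])
np.save("pics/f0.npy",f0)
c=vision.read_camera("wrist");cv2.imwrite("pics/w2.png",c["frame"][:,:,::-1])
E
```

```text
4.9583 0.034277261665089376 0.017 [-0.24  0.58  0.01] [ 0.0003 -0.0001  0.0005]
0.047 0.047 fz 0.72 fx -0.06 5.29
0.046 0.046 fz 0.03 fx 0.37 5.62
0.045 0.045 fz -0.49 fx 0.22 5.96
0.044 0.044 fz -0.17 fx 0.43 6.29
0.043 0.043 fz -0.21 fx 0.64 6.62
0.042 0.0419 fz -0.03 fx 1.13 6.96
0.041 0.041 fz 0.07 fx 0.33 7.29
0.04 0.04 fz 0.38 fx -0.25 7.62
0.039 0.039 fz -1.26 fx 2.06 7.96
0.038 0.038 fz -0.29 fx 0.85 8.29
0.037 0.037 fz -0.0 fx 0.3 8.62
0.036 0.036 fz 1.65 fx 0.2 8.96
0.035 0.035 fz 0.26 fx 0.08 9.29
0.034 0.034 fz -0.54 fx 0.13 9.62
0.033 0.033 fz -0.79 fx 0.14 9.96
0.032 0.032 fz 0.05 fx 0.94 10.29
0.031 0.031 fz 0.17 fx 0.75 10.62
0.03 0.03 fz 0.67 fx 0.16 10.96
[-0.47 -0.52 -0.42] -0.22498344916669794 11.2583
```

View pics/w2.png

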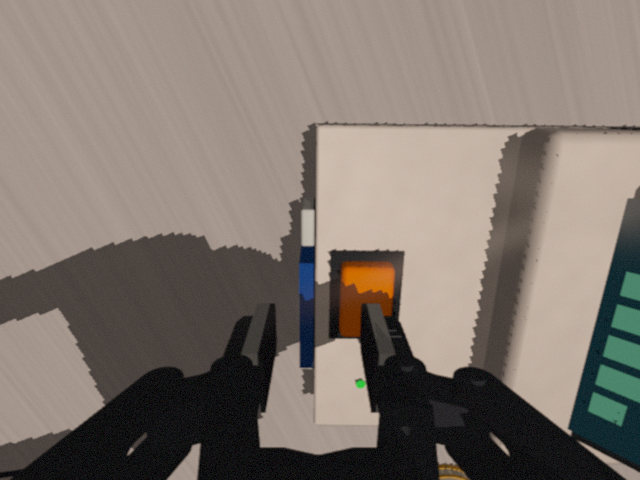

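No contact yet: the key at (367,298) is still up and the fingertips at (262,305) and (372,305) are above it. I'll calibrate the real tip height from the projection.

```bash
python3 - <<'E'
from h import *
from workcell import *
c=vision.read_camera("wrist");o=get_obs();print(o["time_s"],o["position"],o["gripper_width"])
VY=np.array([-VX[1],VX[0],0]);P0=o["position"]*[1,1,0]
for zt in(.028,.032,.036,.040,.044,.048,.052):
    print(zt,[proj(c,P0+s*.017*VX+w*VY+[0,0,zt])[0].round(0).tolist() for s in(-1,1) for w in(.011,-.011)])
print("key",[proj(c,KEY+a*VX+b*VY+[0,0,.039])[0].round(0).tolist() for a in(-.012,.012) for b in(.018,-.018)])
print("plate top",[proj(c,ORG+a*VX+b*VY+[0,0,.052])[0].round(0).tolist() for a in(0,.006) for b in(.025,-.025)])
im=cv2.resize(c["frame"][190:410,190:450],None,fx=2.7,fy=2.7,interpolation=cv2.INTER_CUBIC)
im=cv2.convertScaleAbs(im,alpha=1.6,beta=40)
cv2.imwrite("pics/w3.png",im[:,:,::-1])
E
```

```text
11.3583 [ 0.61381701 -0.12324858  0.04703581] 0.033711363219442826
0.028 [[281.0, 270.0], [283.0, 311.0], [353.0, 270.0], [352.0, 311.0]]
0.032 [[280.0, 273.0], [282.0, 315.0], [354.0, 273.0], [353.0, 315.0]]
0.036 [[280.0, 277.0], [281.0, 320.0], [355.0, 276.0], [353.0, 319.0]]
0.04 [[279.0, 280.0], [280.0, 324.0], [355.0, 280.0], [354.0, 324.0]]
0.044 [[278.0, 284.0], [280.0, 328.0], [356.0, 284.0], [355.0, 328.0]]
0.048 [[277.0, 288.0], [279.0, 333.0], [357.0, 288.0], [356.0, 333.0]]
0.052 [[276.0, 292.0], [278.0, 338.0], [358.0, 292.0], [356.0, 338.0]]
key [[343.0, 265.0], [342.0, 336.0], [398.0, 264.0], [393.0, 336.0]]
plate top [[301.0, 260.0], [303.0, 366.0], [316.0, 260.0], [316.0, 366.0]]
```

View pics/w3.png

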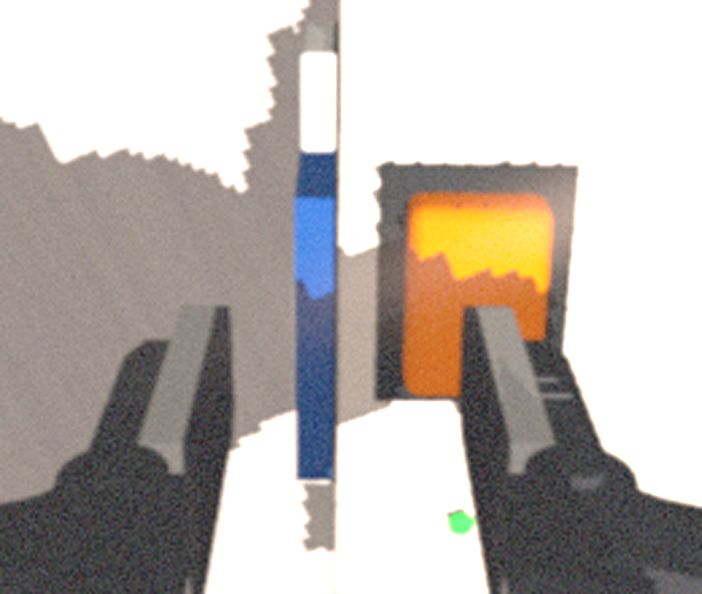

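Projections of the key and plate match well. The tips at (275,303) and (362,303) look higher than the nominal offset says. The key is still up, so I go on down with averaged force checks.

```bash
python3 - <<'E'
from h import *
from workcell import *
q=ori(YAW);xc=.0065;f0=np.array([-.3,.4,-.1])
def F(n=4):
    r=[]
    for _ in range(n):
        bot.dwell(.02);r.append(get_obs()["wrist_force"])
    return np.mean(r,0)-f0
z=.030;step=.002
while z>.000:
    z-=step;bot.servo_line(tcp(xc,z),q,.02)
    d=F();fx=d@VX;print(round(z,4),"fz",d[2].round(2),"fx",fx.round(2),round(get_obs()["time_s"],2))
    if d[2]>1.2:step=.001
    if fx<-1.8 or d[2]>7:break
    if get_obs()["time_s"]>19:break
d=F(8);print(d.round(2),d@VX,get_obs()["time_s"],get_obs()["position"])
c=vision.read_camera("wrist");cv2.imwrite("pics/w4.png",c["frame"][:,:,::-1])
E
```

```text
0.028 fz -0.07 fx 1.04 11.68
0.026 fz 0.14 fx 0.44 11.99
0.024 fz -0.19 fx 0.76 12.31
0.022 fz -0.09 fx 0.97 12.62
0.02 fz 0.04 fx 0.31 12.94
0.018 fz 0.04 fx 0.29 13.26
0.016 fz -0.22 fx 0.12 13.57
0.014 fz 0.09 fx -0.16 13.89
0.012 fz 0.81 fx 0.82 14.21
0.01 fz 0.08 fx 0.78 14.53
0.008 fz 1.85 fx 0.93 14.84
0.007 fz 3.54 fx 1.27 15.16
0.006 fz 3.12 fx 1.91 15.47
0.005 fz 4.03 fx 2.43 15.79
0.004 fz 5.12 fx -0.68 16.11
0.003 fz 4.95 fx -1.41 16.43
0.002 fz 5.9 fx -1.79 16.74
0.001 fz 13.87 fx -5.02 17.06
[-4.84  1.93 14.27] -5.205988231177269 17.1917 [ 0.61291632 -0.12292817  0.01859603]
```

View pics/w4.png

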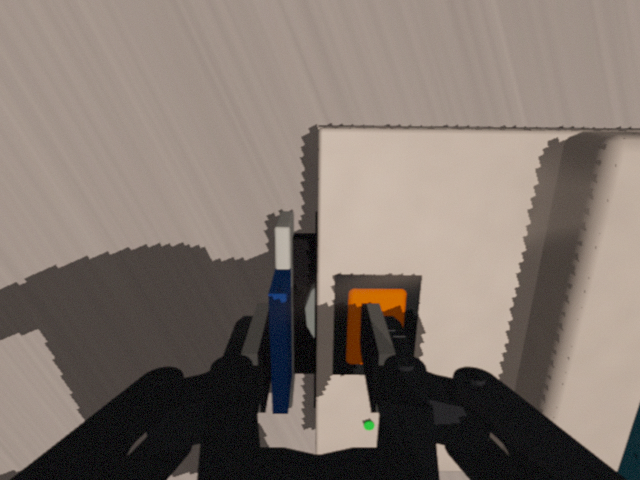

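The wrist view shows the drawer about 10 mm out and held by the front finger at (270,340), with the key down (14 N, bottomed) and the edge of the seat just visible. Contact with the key gives the true tip offset. Now I lift off the key with 4 mm clearance, keeping about 8 mm overlap with the plate, and draw back slowly.

```bash
python3 - <<'E'
from h import *
from workcell import *
q=ori(YAW);f0=np.array([-.3,.4,-.1])
def F(n=4):
    r=[]
    for _ in range(n):
        bot.dwell(.02);r.append(get_obs()["wrist_force"])
    return np.mean(r,0)-f0
def rep(s):d=F();print(s,d[2].round(2),(d@VX).round(2),get_obs()["time_s"])
zl=.0130
bot.servo_line(tcp(.0065,zl),q,.02);rep("lifted")
bot.servo_line(tcp(.0065-.086,zl),q,.015);rep("back")
c=vision.read_camera("wrist");cv2.imwrite("pics/w5.png",c["frame"][:,:,::-1]);print(get_obs()["time_s"])
E
```

```text
lifted 0.57 -5.07 18.0583
back -0.33 0.51 24.0083
24.0583
```

View pics/w5.png

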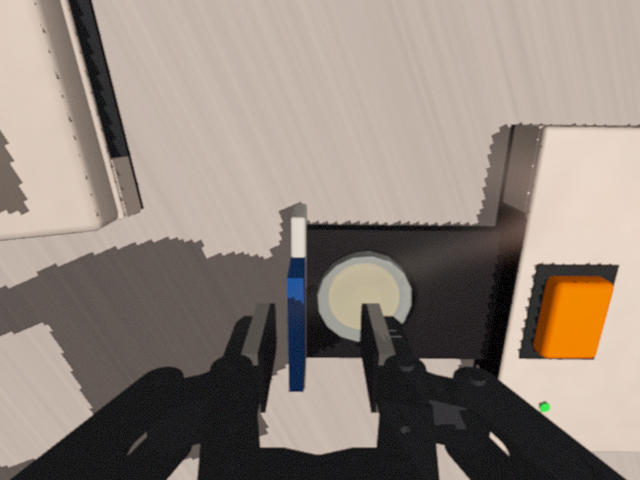

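The drawer is at its stop: the plate at (297,330) is clear of the finger at (272,330). The capsule is in its seat at (365,297) and the key is up at (572,317). Lift clear, check and hand in.

```bash
python3 - <<'E'
from h import *
from workcell import *
q=ori(YAW)
bot.servo_line(tcp(-.0795,.16),q,.1);bot.dwell(.5)
c=vision.read_camera("wrist");cv2.imwrite("pics/w6.png",c["frame"][:,:,::-1])
VY=np.array([-VX[1],VX[0],0])
for d in(.08,.09,.1):print(d,[proj(c,ORG-d*VX+b*VY+[0,0,.052])[0].round(0).tolist() for b in(.025,-.025)])
print(get_obs()["time_s"],blobs(c["frame"],"blue")[0])
E
```

```text
0.08 [[317.0, 195.0], [317.0, 260.0]]
0.09 [[303.0, 195.0], [304.0, 260.0]]
0.1 [[289.0, 195.0], [290.0, 260.0]]
26.225 [([9.9, 114.8], 877), ([306.7, 224.0], 588), ([7.7, 474.1], 140)]
```

View pics/w6.png

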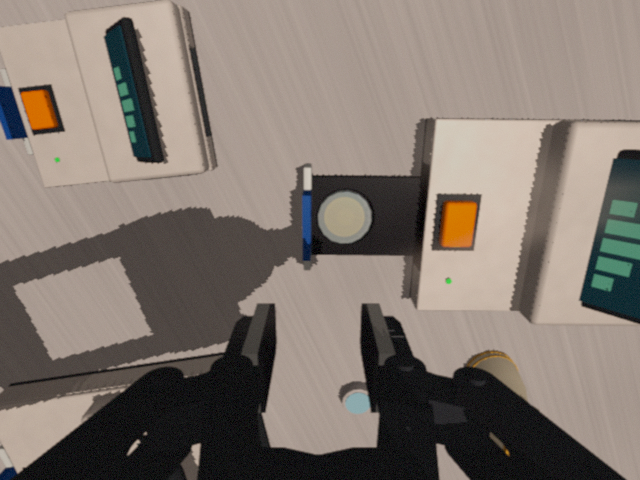

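The plate front is at column 303, which matches 0.090 out. The capsule is seated at (345,217), the key is up at (459,222), and the other objects in view look undisturbed.

```bash
python3 -c "
from workcell import hand_in
print(hand_in())"
```

```text
the job is handed in; nothing more can be done
None
```

The job is handed in after about 26 s of robot time: the finger stopped the drawer about 10 mm out while the key was down, then eased it to its full 90 mm stop, and the last picture shows the capsule in its seat, the key up and the gripper clear.

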